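Screw the loose jar lid home and tray the jar

ROBOT

A 6-joint arm with a two-finger parallel gripper is mounted at the origin on a cart in front of the work surface, level with it; the furniture and walls round the work are solid. World frame = base frame: x ahead of the robot, y to its left, z up, the work surface at z = 0. Lengths are in m, angles in degrees, forces in N, time in s.
With the tool pointing down it reaches from about 0.325 to 0.775 m from the base axis. Payload 5.5 kg.
Tool frame: the origin (TCP) lies between the finger pads; the fingertips stand 8 mm ahead of it and the grasp point (between the pads) lies 11 mm behind it (r.tip_extent is the distance from the TCP to the fingertips, in m); z points along the fingers, y is the line along which they close (so a half turn about z gives the same grasp; the last joint's range is limited). The gripper opens to 88 mm and grips with 3 to 60 N. Pads are 20 mm wide; open, the fingers measure 115 mm over their backs; the gripper's body (75 mm by 178 mm) begins 61 mm behind the grasp point.
Start: joints at [73.642, 5.22, 70.514, -0, 104.267, -3.249], TCP at [0.136, 0.584, 0.231] pointing down, gripper open.
Joint ranges: [-164.24, 164.24], [-49.07, 125.15], [9.68, 141.18], [-86.29, 266.29], [3.28, 154.24], [-151.56, 151.56]. Speed limits (degrees/s): [147.25, 147.25, 172.46, 180, 180, 180].

INTERFACE

Orientations are given as a 3x3 rotation matrix whose columns are the frame's x, y, z axes.
In Python, from rig import r gives the robot as it stands.
- The arm moves only by the tool move_arm, never from a script. Its argument "increments" is a list that holds one entry, the list of rows, each a list of 5 numbers: the shift along the tool's x, y, z in cm, then the turn about the tool's z in rad, then the closure, from 0 (fully open) to 1 (shut). A call has 1 to 10 rows; each row is the pose to reach, as a shift and turn from the pose commanded when the call began, along the tool's axes at that moment; what a row does not reach only later rows make up. A row lasts 1/8 s, in which the tool goes at most 62.5 mm and 10.7 degrees, less where a joint would pass 70% of its speed; a pose out of reach is approached as far as the arm can. A call with a gripper value outside its range is refused whole. The fingers move at their own pace and stop on an object; "force" is the grip in N (left out, the last holds). Time passes only in rows, so rows that repeat a pose let the fingers close. It gives the time, the measured TCP pose, the force, the opening and the grip force at its end, in the units of the state.
- r.sense(): the state, without advancing time (a new reading comes with each control period).
- r.grab_frame(name): name is "scene" or "top" or "wrist"; returns the picture (384x512x3 uint8, blue, green, red); there is no depth.
- r.get_calibration(name): a dict with "intrinsics" (3x3 intrinsics, pixels), "T" (4x4, takes a point from camera to world coordinates); the wrist camera has in their place "T_tool_cam" (4x4, takes a point from camera to tool coordinates, whose origin is the TCP and whose axes are the flange's). Camera axes: x right, y down, z forward; pixel columns grow to the right and rows downward; lengths in m; the calibration is good to about 2 mm. A picture is of the moment at which its call begins: read the wrist's pose just before it. get_calibration takes no time and is no camera call.
- r.job_done(): hands the job in; it is judged then, once.
The state is a dict: "clock": time; "joints": joint angles; "dq": joint speeds; "joint_torque": joint torques, N m; "tool_pos": TCP position; "tool_rot": TCP orientation; "contact_force": force on the tool from outside, world axes, zero at the start; "wrist_torque": the same for the moment, N m; "finger_gap": finger opening in m; "grasp_force": force on a finger pad.
Only numpy, scipy, OpenCV 4.12 (cv2) and the standard library are available. Lean on these libraries where they do the work, as an engineer would, in place of code of your own. Each camera call takes 0.05 s, during which the arm holds its last target. There are 200 camera calls.

TASK

One of the two square white storage jars on the worktop has a loose screw lid: its grip bar stands slanted across the jar instead of parallel to the jar's label. Screw that lid fully home (clockwise), and only then stand the jar upright in the wooden tray. Leave the other, already tight jar where it stands.

Things in the scene. Friction and masses are not known exactly. Their poses are not given: they have to be found in the camera images.
- jar_a: Jar with the loose lid: square white ceramic body 70 x 70 x 60 mm, blank label plate on its front (-x) face; loose, 0.35 to 0.65 kg. Origin: centre of underside, z up. Heights above it with the lid shut: round wooden lid (66 mm across) 64 to 84 mm; on its middle a steel grip bar 14 mm thick, 54 mm long, 84 to 109 mm. The bar can carry the jar: even the loose lid does not come off.
- lid_a (a joint): Screw angle of jar_a's lid (rad): 0 = fully home (a stop); grows counterclockwise seen from above, to 1.3; starts at 0.7 to 1.15, stays where left. The lid rises 4 mm per rad. The bar lies along the jar's y axis (parallel to the label face) turned counterclockwise by this angle. Friction 0.05 N m; the jar's weight keeps it from turning along, until the lid meets the stop.
- jar_b: The other jar, same size and look, its lid tight (bar parallel to its label face). Loose on the worktop; origin: centre of the underside. To be left where it stands.
- tray: Low tray of light wood, fixed to the worktop, outside 180 mm (x) x 170 mm (y), floor 6 mm thick, rim 8 mm thick and 20 mm high all round; inside 164 x 154 mm. Origin: centre of the underside, z up.

How it is judged (in metres and radians):
On the way:
1. the loose lid is screwed home (within 10 degrees) before the jar is in the tray (value of joint lid_a below 0.17 rad and horizontal distance between jar_a and tray above 0.1 m), for 0.1 s.
At the end, for the whole second after the job is handed in: The lid of jar_a is home within 10 degrees (0.17 rad), and the jar stands upright (within 0.1 rad), at rest, on the floor of the tray inside its rim (its centre within 55 mm of the tray's centre along each tray axis, its underside less than 12 mm above the tray's underside) (value of joint lid_a below 0.17 rad and x of jar_a in the frame of tray between -0.055 and 0.055 m and y of jar_a in the frame of tray between -0.055 and 0.055 m and z of jar_a in the frame of tray below 0.012 m and angle between jar_a's own z axis and vertical below 0.1 rad and linear speed of jar_a below 0.02 m/s); the robot touches nothing.
It fails at once if the other jar is moved more than 30 mm (distance of jar_b from where it was at the start of the episode above 0.03 m).
It fails at once if the jar is tipped by more than 0.5 rad (angle between jar_a's own z axis and vertical above 0.5 rad).
It also fails if it takes over 38 s, if anything falls off the work surface, if the arm or the gripper's body presses on something with over 40 N, if the wrist force passes 120 N, or if a joint passes its speed limit or range.

## Working session

There is one attempt and no reset: what is moved stays moved. The work goes in short steps, Python scripts to look and compute and a tool call to move; the robot and the scene stay as the last step left them, time stands still between calls to the robot, and variables do not carry over. Pictures are saved under pics/ and viewed, at most 10 in all, crops included, and the job is handed in when it is done.

Besides the shell and the picture viewer there is one more tool, called in YAML: its name, and indented under it one key for each argument. move_arm: Moves the arm, as the interface text tells. Its arguments: {"type":"object","properties":{"increments":{"type":"array","items":{"type":"array","items":{"type":"array","items":{"type":"number"}}}},"force":{"type":"number"}},"required":["increments"]}

```bash
mkdir -p pics
python3 - <<'E'
from rig import r
import cv2,numpy as np
s=r.sense();print(s['clock'],s['tool_pos'],s['tool_rot'],s['finger_gap'])
for n in ['top','scene']:
    c=r.get_calibration(n);print(n,np.array(c['intrinsics']).round(1).tolist(),np.array(c['T']).round(4).tolist())
    im=r.grab_frame(n);cv2.imwrite(f'pics/{n}0.png',im)
print(r.get_calibration('wrist'))
a=cv2.imread('pics/top0.png');cv2.imwrite('pics/top0b.png',cv2.resize(a,(800,600),interpolation=cv2.INTER_CUBIC))
E
```

```text
0.0 [0.13601203 0.5840776  0.22951941] [[-9.73929823e-01  2.26848835e-01 -5.53852896e-04]
 [ 2.26849482e-01  9.73928030e-01 -1.87210062e-03]
 [ 1.14729016e-04 -1.94893587e-03 -9.99998094e-01]] 0.0876180180308578
top [[464.1, 0.0, 255.6], [0.0, 464.1, 197.7], [0.0, 0.0, 1.0]] [[0.0246, -0.9888, 0.1473, 0.4108], [-0.9997, -0.0244, 0.0035, -0.205], [0.0001, -0.1473, -0.9891, 0.9886], [0.0, 0.0, 0.0, 1.0]]
scene [[457.6, 0.0, 250.6], [0.0, 457.6, 189.6], [0.0, 0.0, 1.0]] [[-0.7477, 0.385, -0.5411, 1.0147], [0.664, 0.4212, -0.6178, 0.3145], [-0.0099, -0.8212, -0.5705, 0.515], [0.0, 0.0, 0.0, 1.0]]
{'intrinsics': array([[323.62438737,   0.        , 252.96388904],
       [  0.        , 323.62438737, 187.49341998],
       [  0.        ,   0.        ,   1.        ]]), 'T_tool_cam': array([[-4.80564070e-04, -9.64717811e-01, -2.63285612e-01,
         7.28049754e-02],
       [ 9.99999719e-01, -3.12162413e-04, -6.81447398e-04,
         2.67770410e-04],
       [ 5.75216571e-04, -2.63285865e-01,  9.64717690e-01,
        -1.53212065e-01],
       [ 0.00000000e+00,  0.00000000e+00,  0.00000000e+00,
         1.00000000e+00]])}
```

View pics/top0b.png

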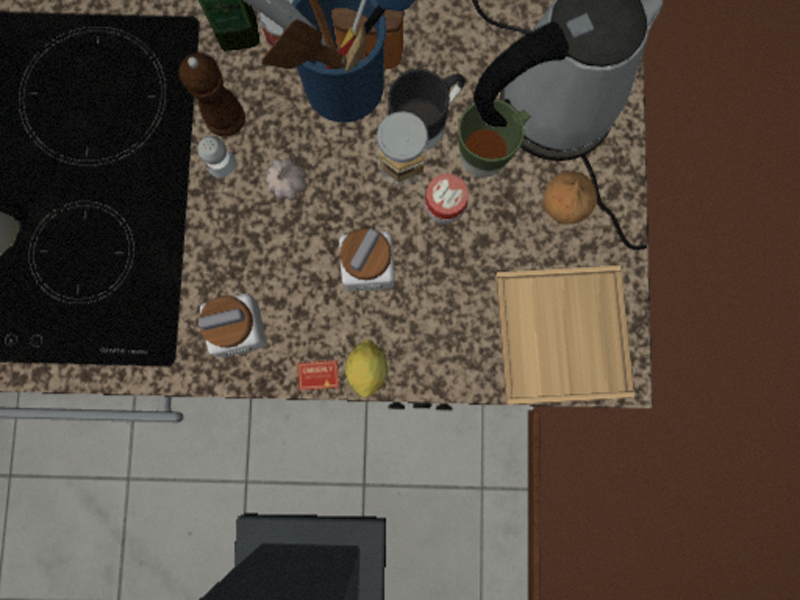

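View pics/scene0.png

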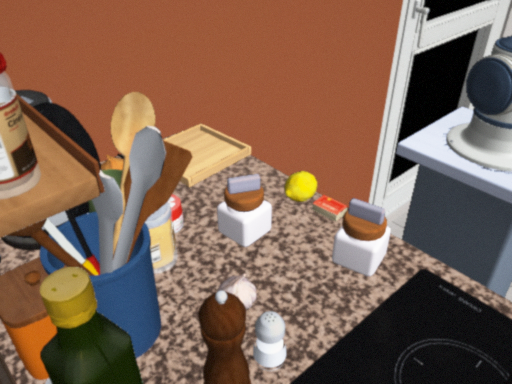

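The top view shows jar_a in the middle (lid near (365,253) in the 800x600 enlargement, bar slanted about 60° CCW). jar_b is at the left near (228,322), with its bar parallel to its body. The tray is at right, with its centre near (565,335).

```bash
cat > h.py <<'E'
import numpy as np
from rig import r
def ray(n,px,z,pose=None):
    c=r.get_calibration(n);K=np.array(c['intrinsics'])
    if n=='wrist':
        P=np.eye(4);P[:3,:3]=pose[1];P[:3,3]=pose[0];T=P@c['T_tool_cam']
    else: T=np.array(c['T'])
    d=T[:3,:3]@np.linalg.solve(K,[px[0],px[1],1]);o=T[:3,3]
    return (o+d*(z-o[2])/d[2])[:3]
E
python3 - <<'E'
from h import *
import cv2
a=cv2.imread('pics/top0.png')
c1=a[140:200,200:270];c2=a[160:270,310:410]
cv2.imwrite('pics/c.png',np.hstack([cv2.resize(c1,(420,360),interpolation=cv2.INTER_CUBIC),cv2.resize(c2,(360,360)[:2],interpolation=cv2.INTER_CUBIC)]))
k=0.64
for nm,p,z in [('lidA',(365,253),.086),('barA1',(357,268),.112),('barA2',(375,234),.112),('baseL',(345,291),0),('baseR',(394,288),0),('lidB',(225,320),.084),('t1',(498,272),.02),('t2',(620,267),.02),('t3',(633,398),.02),('t4',(509,402),.02)]:
    print(nm,ray('top',(p[0]*k,p[1]*k),z).round(4))
E
```

```text
lidA [ 0.6161 -0.1562  0.086 ]
barA1 [ 0.591  -0.1483  0.112 ]
barA2 [ 0.6346 -0.1692  0.112 ]
baseL [ 0.5812 -0.1256  0.    ]
baseR [ 0.5871 -0.1932  0.    ]
lidB [0.526  0.0173 0.084 ]
t1 [ 0.6092 -0.3344  0.02  ]
t2 [ 0.6202 -0.5005  0.02  ]
t3 [ 0.4433 -0.5142  0.02  ]
t4 [ 0.434  -0.3498  0.02  ]
```

View pics/c.png

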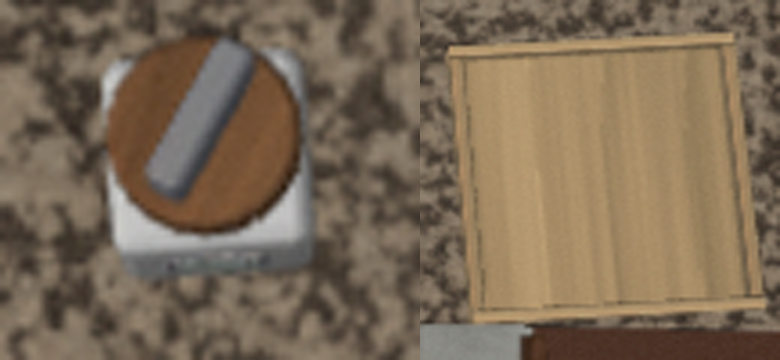

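The crop shows jar_a's bar running from (165,185) to (235,50), clearly slanted, with the body turned about 5°. The tray's inside is clear. I'll set out above jar_a.

move_arm:
  increments:
    - [[-4.3, -4.2, 0, 0.05, 0], [-8.6, -8.4, 0, 0.1, 0], [-12.9, -12.6, 0, 0.15, 0], [-17.2, -16.8, 0, 0.22, 0], [-21.5, -21, 0, 0.22, 0], [-25.8, -25.2, 0, 0.22, 0], [-30.1, -29.4, 0, 0.22, 0], [-34.4, -33.6, 0, 0.22, 0], [-38.7, -37.8, 0, 0.22, 0], [-43, -42, 0, 0.22, 0]]

```text
clock: 1.35
tool_pos: [0.4602, 0.0759, 0.2304]
tool_rot: [[-0.901, 0.434, -0.0], [0.434, 0.901, 0.0], [0.0, 0.0, -1.0]]
contact_force: [0.6, 1.1, 0.3]
finger_gap: 0.0882
grasp_force: 0.0
```

move_arm:
  increments:
    - [[-5, -3, 0, 0, 0], [-10, -6, 1, 0, 0], [-15, -9, 2, 0, 0], [-20, -12, 3, 0, 0], [-24, -14.4, 3, 0, 0], [-24, -14.4, 3, 0, 0]]

```text
clock: 2.1
tool_pos: [0.6136, -0.1588, 0.1977]
tool_rot: [[-0.899, 0.437, -0.004], [0.437, 0.899, 0.001], [0.004, -0.001, -1.0]]
contact_force: [-0.3, 0.9, 0.4]
finger_gap: 0.0879
grasp_force: 0.0
```

Run:
```python
from h import *
import cv2
s=r.sense();print(s['clock'],s['tool_pos'],s['tool_rot'])
a=r.grab_frame('wrist');cv2.imwrite('pics/w1.png',a)
np.savez('w1.npz',p=s['tool_pos'],R=s['tool_rot'])
```

```text
2.1 [ 0.61359282 -0.15875846  0.19769806] [[-8.99407823e-01  4.37091877e-01 -4.03211637e-03]
 [ 4.37092503e-01  8.99416227e-01  7.71458497e-04]
 [ 3.96374913e-03 -1.06855203e-03 -9.99991573e-01]]
```

View pics/w1.png

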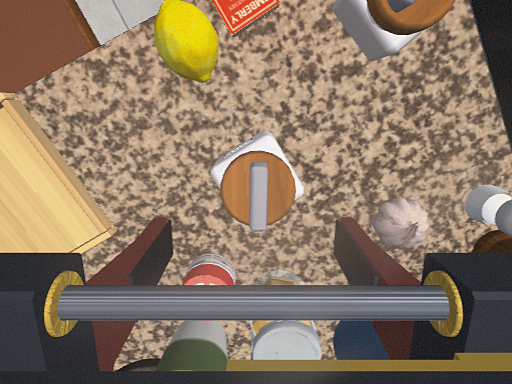

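The wrist view shows the bar top running from (259,163) to (259,228), nearly vertical in the image, so the fingers are square to it. A red-lidded pot lies near (210,270).

Run:
```python
from h import *
d=np.load('w1.npz');P=(d['p'],d['R'])
b1=ray('wrist',(259.5,163),.112,P);b2=ray('wrist',(258.5,230),.112,P)
print(b1,b2,np.linalg.norm(b1-b2),(b1+b2)/2)
for n,p,z in [('mid',((259.5+258.5)/2,196.5),.112),('lid',(258.5,190),.087),('red',(210,270),.04),('sp',(285,335),.08)]:
    w=ray('wrist',p,z,P);print(n,w,'tool',d['R'].T@(w-d['p']))
print(d['R'].T@(b1-b2))
```

```text
[ 0.59140075 -0.14274729  0.112     ] [ 0.63968248 -0.16680725  0.112     ] 0.053944480881643664 [ 0.61554162 -0.15477727  0.112     ]
mid [ 0.61486487 -0.15444003  0.112     ] tool [0.00040378 0.00453164 0.08569554]
lid [ 0.61641714 -0.15519616  0.087     ] tool [-0.00142194  0.00455676  0.11068849]
red [ 0.68577628 -0.24531981  0.04      ] tool [-0.10338276 -0.04613537  0.1573389 ]
sp [ 0.76371984 -0.1968701   0.08      ] tool [-0.15215025  0.03146684  0.11706233]
[0.05394139 0.00053636 0.00021324]
```

move_arm:
  increments:
    - [[0, 0.4, 3, 0, 0], [0, 0.4, 6, 0, 0.3], [0, 0.4, 8.5, 0, 0.3], [0, 0.4, 9.8, 0, 0.3], [0, 0.4, 9.8, 0, 0.5], [0, 0.4, 9.8, 0, 1], [0, 0.4, 9.8, 0, 1], [0, 0.4, 9.8, 0, 1]]
  force: 30

```text
clock: 3.15
tool_pos: [0.6155, -0.1526, 0.1035]
tool_rot: [[-0.901, 0.434, 0.001], [0.434, 0.901, -0.0], [-0.001, 0.0, -1.0]]
contact_force: [0.4, 0.4, -0.1]
finger_gap: 0.0248
grasp_force: 0.0
```

move_arm:
  increments:
    - [[0, 0, 0.2, 0, 1], [0, 0, 0.2, 0, 1], [0, 0, 0.2, 0, 1]]

```text
clock: 3.52
tool_pos: [0.6152, -0.1532, 0.1009]
tool_rot: [[-0.901, 0.434, 0.0], [0.434, 0.901, -0.001], [-0.001, -0.001, -1.0]]
contact_force: [-0.9, -3.8, 2.0]
finger_gap: 0.0138
grasp_force: 29.9
```

move_arm:
  increments:
    - [[0, 0, 0.06, 0.13, 1], [0, 0, 0.11, 0.26, 1], [0, 0, 0.16, 0.39, 1], [0, 0, 0.21, 0.52, 1], [0, 0, 0.26, 0.65, 1], [0, 0, 0.31, 0.78, 1], [0, 0, 0.37, 0.91, 1], [0, 0, 0.41, 1.02, 1], [0, 0, 0.42, 1.08, 1], [0, 0, 0.42, 1.12, 1]]

```text
clock: 4.78
tool_pos: [0.6158, -0.1515, 0.0967]
tool_rot: [[-0.001, 1.0, 0.002], [1.0, 0.001, 0.002], [0.002, 0.002, -1.0]]
contact_force: [2.1, -0.4, 0.9]
finger_gap: 0.014
grasp_force: 30.0
```

Run:
```python
from h import *
import cv2
s=r.sense();print(s['clock'],s['tool_pos'],s['tool_rot'],s['wrist_torque'],s['contact_force'],s['joints'])
a=r.grab_frame('top');b=r.grab_frame('wrist')
cv2.imwrite('pics/w2.png',np.hstack([cv2.resize(a[130:210,190:280],(405,360),interpolation=cv2.INTER_CUBIC),cv2.resize(b[60:300,120:380],(390,360))]))
```

```text
4.775 [ 0.61578623 -0.15152377  0.09665883] [[-0.00127943  0.99999793  0.00158482]
 [ 0.99999793  0.00127693  0.00158217]
 [ 0.00158014  0.00158684 -0.99999749]] [ 0.13253954 -0.32147998  0.05087081] [ 2.0868173  -0.37753671  0.90824459] [-16.9582677   11.19919131  77.55179074   0.11321937  91.18860146
 -17.02909381]
```

View pics/w2.png

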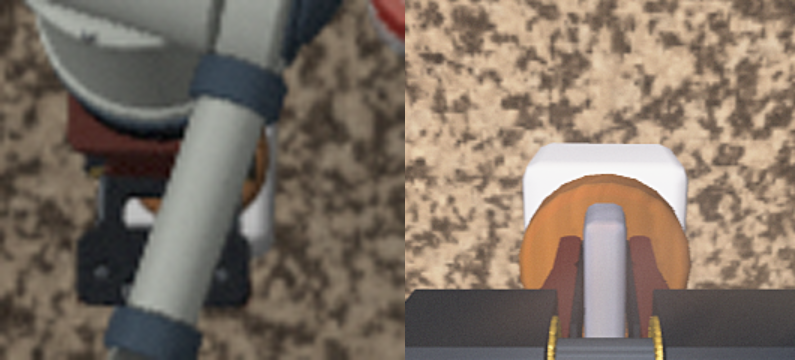

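The wrist view shows the bar parallel to the jar body's edges, so the lid looks home. I'll turn a touch more to make sure of the stop, then lift.

move_arm:
  increments:
    - [[0, 0, 0, 0.05, 1], [0, 0, 0, 0.08, 1], [0, 0, 0, 0.08, 1], [0, 0, -1, 0.08, 1], [0, 0, -3, 0.08, 1], [0, 0, -5, 0.08, 1], [0, 0, -7, 0.08, 1], [0, 0, -7, 0.08, 1]]
  force: 40

```text
clock: 5.88
tool_pos: [0.6163, -0.1529, 0.17]
tool_rot: [[0.078, 0.997, 0.005], [0.997, -0.078, -0.002], [-0.001, 0.005, -1.0]]
contact_force: [0.9, 0.7, -4.1]
finger_gap: 0.0137
grasp_force: 40.0
```

Run:
```python
from h import *
import cv2
s=r.sense();print(s['clock'],s['tool_pos'],s['tool_rot'],s['wrist_torque'],s['contact_force'],s['finger_gap'])
b=r.grab_frame('wrist');cv2.imwrite('pics/w3.png',b)
```

```text
5.875 [ 0.61626412 -0.15290713  0.17001622] [[ 0.07796343  0.99694295  0.00514278]
 [ 0.99695546 -0.07795597 -0.00163684]
 [-0.00123092  0.00525474 -0.99998544]] [-0.144002    0.02831993  0.01469219] [ 0.88413732  0.67431382 -4.07956185] 0.013683683113169318
```

View pics/w3.png

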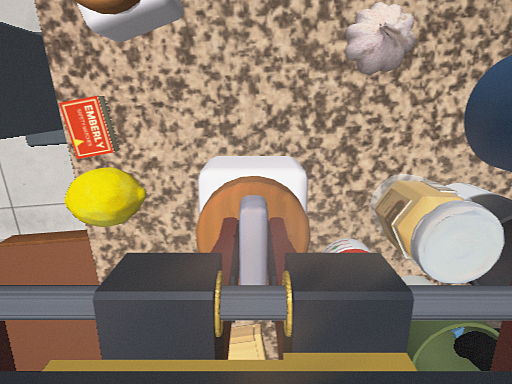

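The jar is lifted and square to the gripper, and the bar is parallel to its edges. The measured load fits the jar's weight. I'll carry it to the tray.

move_arm:
  increments:
    - [[-3, -0.7, 0, 0, 1], [-8, -1.9, 0, -0.04, 1], [-13, -3.1, 0, -0.08, 1], [-18, -4.4, 0, -0.12, 1], [-23, -5.6, 0, -0.15, 1], [-26.5, -6.4, 0, -0.15, 1], [-27.8, -6.7, 0, -0.15, 1], [-27.8, -6.7, 1, -0.15, 1], [-27.8, -6.7, 2, -0.15, 1]]

```text
clock: 7.05
tool_pos: [0.5272, -0.4229, 0.1451]
tool_rot: [[-0.073, 0.997, -0.0], [0.997, 0.073, 0.001], [0.001, -0.0, -1.0]]
contact_force: [0.7, 0.5, -4.5]
finger_gap: 0.0141
grasp_force: 40.0
```

Run:
```python
from h import *
import cv2
s=r.sense();print(s['clock'],s['tool_pos'],s['tool_rot'],s['wrist_torque'],s['contact_force'],s['finger_gap'])
b=r.grab_frame('wrist');cv2.imwrite('pics/w4.png',np.hstack([cv2.resize(b,(400,300)),cv2.resize(r.grab_frame('scene')[90:280,100:300],(316,300))]))
```

```text
7.05 [ 0.52723632 -0.42285128  0.14513351] [[-7.34216184e-02  9.97300897e-01 -4.33328228e-04]
 [ 9.97300041e-01  7.34221411e-02  1.34796771e-03]
 [ 1.37614529e-03 -3.33188289e-04 -9.99998998e-01]] [-0.0483858   0.0064543  -0.00914913] [ 0.65096719  0.4965474  -4.53317503] 0.014123957826598135
```

View pics/w4.png

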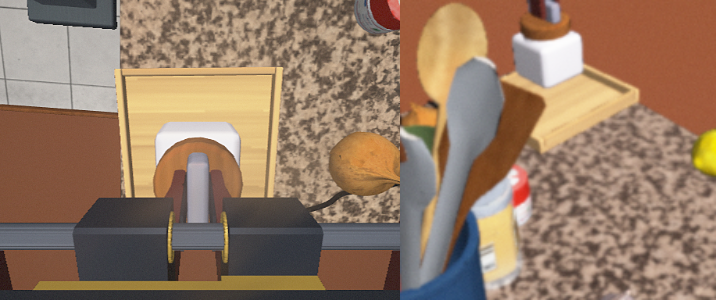

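The jar hangs centred between the tray's rims, so I'll lower it: the floor should be met at a TCP height of about 0.103.

move_arm:
  increments:
    - [[0, 0, 1.5, 0, 1], [0, 0, 3, 0, 1], [0, 0, 3.6, 0, 1], [0, 0, 4.0, 0, 1], [0, 0, 4.2, 0, 1], [0, 0, 4.3, 0, 1], [0, 0, 4.3, 0, 1]]

```text
clock: 8.02
tool_pos: [0.5268, -0.4245, 0.1038]
tool_rot: [[-0.072, 0.997, 0.0], [0.997, 0.072, -0.0], [-0.0, 0.0, -1.0]]
contact_force: [0.1, 0.7, -3.6]
finger_gap: 0.014
grasp_force: 40.0
```

move_arm:
  increments:
    - [[0, 0, 0.1, 0, 1], [0, 0, 0.2, 0, 1], [0, 0, 0.2, 0, 1]]

```text
clock: 8.4
tool_pos: [0.5268, -0.4247, 0.1027]
tool_rot: [[-0.072, 0.997, 0.001], [0.997, 0.072, -0.001], [-0.001, 0.001, -1.0]]
contact_force: [-1.3, -0.7, 1.9]
finger_gap: 0.0142
grasp_force: 40.0
```

The jar has touched down: the vertical force went from -3.6 to +1.9 N. I'll release and rise.

move_arm:
  increments:
    - [[0, 0, 0, 0, 0.5], [0, 0, 0, 0, 0.4], [0, 0, 0, 0, 0.4], [0, 0, -1, 0, 0.4], [0, 0, -4, 0, 0.4], [0, 0, -8, 0, 0.4], [-3, 0, -10, 0, 0.4], [-3, 0, -10, 0, 0.4], [-3, 0, -10, 0, 0.4]]

```text
clock: 9.52
tool_pos: [0.5287, -0.4538, 0.2005]
tool_rot: [[-0.072, 0.997, -0.001], [0.997, 0.072, 0.001], [0.001, -0.001, -1.0]]
contact_force: [0.0, -0.5, 0.2]
finger_gap: 0.0525
grasp_force: 0.0
```

Run:
```python
from h import *
import cv2
s=r.sense();print(s['clock'],s['tool_pos'],s['contact_force'],s['finger_gap'])
b=r.grab_frame('wrist');cv2.imwrite('pics/w5.png',np.hstack([cv2.resize(b,(400,300)),cv2.resize(r.grab_frame('scene')[90:280,100:300],(316,300))]))
```

```text
9.525 [ 0.52868285 -0.45376089  0.20047033] [ 0.00546846 -0.491198    0.18864916] 0.05247365670558978
```

View pics/w5.png

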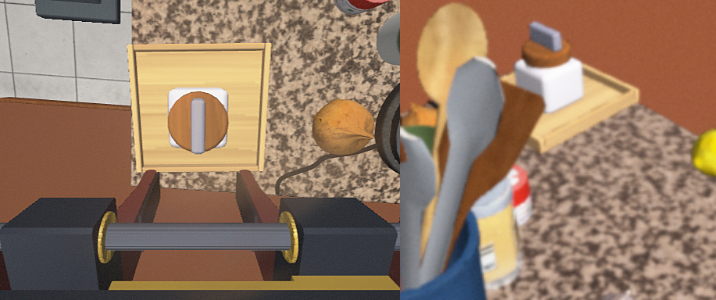

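The jar stands upright in the middle of the tray, at about (198,122) in the wrist view. Its bar is parallel to the body's edges, and the gripper is clear of it.

```bash
python3 -c "
from rig import r
print(r.job_done())"
```

```text
the job is handed in; nothing more can be done
None
```

I screwed jar_a's lid home, then stood the jar upright in the middle of the tray, left jar_b alone, and handed the job in at about 9.6 s; the hand-in returned no verdict.

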